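Clamp the T-block in the sprung fixture

TASK

Clamp the die-clamp T-block in the sprung holding fixture: press the tall sprung jaw back (the block in the gripper can do it) and set the block down in the gap between the jaw and the low fixed stop, so that the jaw holds it by its two flange edges. It must end centred on the raised bed, its wide base flat on the bed, released. Leave the stubby screwdriver and the wooden packing piece where they lie.

Things in the scene. Friction and masses are not known exactly. Their poses are not given: they have to be found in the camera images.
- block_centre (a point): Centre, half-way up, of the loose olive steel T-block (0.15 kg), base down: 40 mm along x, 44 along y, 24 high, z up. Seen along y it is an upside-down T: base flange 40 mm wide, 10 high, upper part 20 wide. Its y ends are flat, full height, 44 mm apart: grip there. The same after a half turn about z. Yaw up to 0.5 rad off the world axes at the start.
- seat (a point): Point on top of the fixture's raised bed under the middle of the clamped block (block x along this x). x: the way the jaw is pressed back; z up. Bed 26 mm wide, 22 above the worktop; base plate 12 mm below the bed's top, x -75 to 115, y -35 to 35 mm. Low fixed stop 36 mm wide, x -34 to -20 mm (clamping face at -20), top at z = 12 mm. Fixed to the worktop; a spring barrel begins at x = 72 mm.
- jaw (a joint): Travel (m) of the tall sprung jaw along the seat's +x, 0 closed to 0.042; about 0.022 with the block clamped. Steel block 36 mm wide, 18 thick; in the seat frame its face is at x = -2 mm when closed, top at z = 38 mm. Spring: 3 N closed, 5.6 N at 22 mm, 8 N at the end; it returns at once, and slides a released block on the bed up to the stop.
- stubby_driver: Loose stubby screwdriver lying on the worktop, black ball handle with yellow inlays, 85 mm long (its y), 35 mm wide, 33 mm high. Bystander. Origin under its middle.
- wood_offcut: Loose hardwood packing piece lying on the worktop, 215 mm long (its y), 53 mm wide, 45 mm high. Bystander. Origin under its middle.
Not all that is in view belongs to the job. Of the things like the part that bears block_centre, leave any that is blue, turquoise or yellow; of the rest the larger one is meant.

How it is judged:
By the outcome, as a careful person would: the job done as asked, in the order asked, and still so for the second after the job is handed in, with the robot touching nothing.
It also fails if it takes over 32 s, if anything falls off the work surface, if the arm or the gripper's body presses on something with over 40 N, if the wrist force passes 120 N, or if a joint passes its speed limit or range.

ROBOT

A 6-joint arm with a two-finger parallel gripper is mounted at the origin on a cart in front of the work surface, level with it; the furniture and walls round the work are solid. World frame = base frame: x ahead of the robot, y to its left, z up, the work surface at z = 0. Lengths are in m, angles in degrees, forces in N, time in s.
With the tool pointing down it reaches from about 0.25 to 0.725 m from the base axis. Payload 9.7 kg.
Tool frame: the origin (TCP) lies at the very end of the fingers, on their centre line; the grasp point (between the pads) lies grasp_offset behind it (grasp_offset is the distance from the TCP to the grasp point, in m); z points along the fingers, y is the line along which they close (so a half turn about z gives the same grasp; the last joint's range is limited). The gripper opens to 85 mm and grips with 20 to 120 N. Pads are 22 mm wide; open, the fingers measure 114 mm over their backs; the gripper's body (76 mm by 85 mm) begins 54 mm behind the grasp point. The pads swing forward as they close: fully open they stand 13 mm farther back than shut.
Start: joints at [-74.943, 4.979, 10.078, 95.1, 0, 90], TCP at [0.143, -0.531, 0.2] pointing down, gripper open.
Joint ranges: [-179.16, 179.16], [-48.56, 103.87], [-65.8, 70.77], [-126.05, 130.52], [-82.76, 87.17], [-180, 180]. Speed limits (degrees/s): [127.2, 127.2, 147.25, 180, 180, 180].

INTERFACE

Orientations are given as [roll, pitch, yaw] about the fixed x, y, z axes, in that order (R = Rz(yaw) Ry(pitch) Rx(roll)).
In Python, from workcell import get_obs, camera, calibration, job_done, recognise, cut_out, mark_of, grasp_offset gives the robot as it stands.
- The arm moves only by the tool servo_tool, never from a script. Its argument "moves" is a list of rows, each a list of 3 entries, a list of its own where there are three numbers: the turn, a rotation vector about the tool's x, y, z in degrees, then the shift along the tool's x, y, z in m, then the opening in per cent of the stroke, from 0 (shut) to 100 (fully open). In form: [[[ax, ay, az], [x, y, z], claw], ...]. A call has 1 to 12 rows; each row shifts and turns the commanded pose from where the row before left it, along the tool's axes as they then stand; what a row does not reach is not made up. A row lasts 1/10 s, in which the tool goes at most 50 mm and 8.59 degrees, less where a joint would pass 70% of its speed; a pose out of reach is approached as far as the arm can. A call is refused whole if a number of a shift passes 0.05 or a number of a turn 8.59, either way. A call with a gripper value outside its range is refused whole. The fingers move at their own pace and stop on an object; "force" is the grip in N (left out, the last holds). Time passes only in rows, so rows that do not move let the fingers close. It gives the time, the measured TCP pose, the force, the opening and the grip force at its end, in the units of the state.
- get_obs(): the state, without advancing time (a new reading comes with each control period).
- camera(name): name is "side" or "top"; returns (picture, depth): 480x640x3 uint8, red, green, blue; 480x640 float32, m along the optical axis (not along the pixel's ray), 0 where there is no reading.
- calibration(name): a dict with "camera_matrix" (3x3 intrinsics, pixels), "R" (3x3) and "t" (3): a world point X has camera coordinates R X + t. Camera axes: x right, y down, z forward; pixel columns grow to the right and rows downward; lengths in m; the calibration is good to about 2 mm. A picture is of the moment at which its call begins. calibration takes no time and is no camera call.
- job_done(): hands the job in; it is judged then, once.
Trained networks look in the newest picture that a camera, given by its name, has taken for a name from the list of things; names that differ only in an ending like _2 or _b are one class to them, and where a whole thing is asked for, a point or a joint stands for the part that bears it (a point fixed in the world has none). Each returns a list of dicts, best first, with "score" (0 to 1); they miss things now and then, are a little off and sometimes report something else, mostly with a low value. They report only what shows in the picture. A call takes as long as a camera call. They do not tell look-alikes from the thing itself.
- recognise(name, camera): "xyz" ([x, y, z] in m, in the coordinates of the camera as it stood for that picture, good to about 4 mm: the middle of the surface that is visible of it).
- cut_out(name, camera): "mask" (480x640 bool, what is visible of it).
- mark_of(name, camera): "xyz" ([x, y, z] in m, in the coordinates of the camera as it stood for that picture, good to about 4 mm: a listed point, or the origin of a listed thing).
The state is a dict: "time": time; "q": joint angles; "qd": joint speeds; "joint_efforts": joint torques, N m; "ee_pos": TCP position; "tcp_rot": TCP orientation; "wrist_force": force on the tool from outside, world axes, zero at the start; "torque": the same for the moment, N m; "opening": finger opening in m; "grasp_force": force on a finger pad.
Only numpy, scipy, OpenCV 4.12 (cv2) and the standard library are available. Lean on these libraries where they do the work, as an engineer would, in place of code of your own. Each camera call takes 0.05 s, during which the arm holds its last target. There are 200 camera calls.

## Working session

There is one attempt and no reset: what is moved stays moved. The work goes in short steps, Python scripts to look and compute and a tool call to move; the robot and the scene stay as the last step left them, time stands still between calls to the robot, and variables do not carry over. Pictures are saved under pics/ and viewed, at most 10 in all, crops included, and the job is handed in when it is done.

Besides the shell and the picture viewer there is one more tool, called as a command line: name --argument value ..., lists and objects as JSON in quotes. servo_tool: Moves the arm, as the interface text tells. Its arguments: {"type":"object","properties":{"moves":{"type":"array"},"force":{"type":"number"}},"required":["moves"]}

```bash
mkdir -p pics; cat > h.py <<'E'
import numpy as np, cv2
from workcell import *
def w(cam,p):
    c=calibration(cam); return np.array(c["R"]).T@(np.array(p)-np.array(c["t"]))
def cloud(cam,d):
    c=calibration(cam);K=np.array(c["camera_matrix"]);v,u=np.mgrid[:480,:640]
    P=np.stack([(u-K[0,2])/K[0,0]*d,(v-K[1,2])/K[1,1]*d,d],-1)
    return (P-np.array(c["t"]))@np.array(c["R"])
def px(cam,X):
    c=calibration(cam);p=np.array(c["camera_matrix"])@(np.array(c["R"])@X+np.array(c["t"]));return p[:2]/p[2]
E
python3 - <<'E'
from h import *
np.set_printoptions(precision=4,suppress=True)
print(get_obs(),grasp_offset)
for c in("top","side"):
    p,d=camera(c);cv2.imwrite(f"pics/{c}1.png",p[:,:,::-1]);np.savez(f"{c}.npz",p=p,d=d)
    for n in("block_centre","seat","jaw","stubby_driver","wood_offcut"):
        for r in mark_of(n,c)if n!="jaw" else recognise(n,c):
            X=w(c,r["xyz"]);print(c,n,round(r["score"],2),X,px(c,X))
E
```

```text
{'time': 0.0, 'q': array([-74.9429,   5.0098,  10.0332,  95.0987,   0.0004,  90.0004]), 'qd': array([-0.063 ,  0.0702,  0.0086,  0.0064,  0.0273, -0.0541]), 'joint_efforts': array([ -0.0002, -52.0387,  46.4803,   0.0165,   0.0001,   0.    ]), 'ee_pos': array([ 0.1428, -0.5309,  0.1997]), 'tcp_rot': array([-179.9247,   -0.0004,   15.0568]), 'wrist_force': array([-0.4709,  0.1684,  0.3856]), 'torque': array([0.0316, 0.03  , 0.005 ]), 'grasp_force': 0.0, 'opening': 0.08506956744101563} 0.0187
top block_centre 0.94 [ 0.4931 -0.0297  0.011 ] [433.5835 225.6719]
top block_centre 0.85 [0.6474 0.1688 0.0094] [336.9715 156.0091]
top block_centre 0.81 [0.418  0.0154 0.0112] [413.578  261.8909]
top block_centre 0.77 [0.5518 0.0285 0.007 ] [404.1404 199.0116]
top block_centre 0.58 [0.4743 0.0753 0.0109] [383.4914 235.2675]
top jaw 0.78 [0.4641 0.2179 0.0476] [314.6716 238.4373]
top stubby_driver 0.92 [0.6326 0.0533 0.0024] [390.6527 162.9917]
top wood_offcut 0.88 [ 0.3428  0.4476 -0.001 ] [204.1481 301.6547]
side block_centre 0.78 [0.646  0.1714 0.0083] [392.6086 254.0874]
side block_centre 0.7 [ 0.4866 -0.0304  0.0105] [353.4328 312.8033]
side block_centre 0.69 [0.4115 0.0189 0.0173] [297.1991 300.4837]
side block_centre 0.63 [0.477  0.0795 0.0102] [325.8708 282.9924]
side block_centre 0.54 [0.5468 0.031  0.0119] [374.4969 289.1701]
side block_centre 0.18 [ 0.6326  0.06   -0.0007] [412.3099 282.256 ]
side seat 0.69 [0.4518 0.2093 0.0245] [294.1267 250.0123]
side jaw 0.86 [0.4578 0.2065 0.0423] [297.2722 241.7287]
side stubby_driver 0.66 [0.6337 0.0603 0.0017] [412.8627 280.9304]
side stubby_driver 0.24 [ 0.4934 -0.032   0.0119] [358.0862 311.8949]
side wood_offcut 0.72 [ 0.3447  0.4526 -0.0039] [228.1343 229.8068]
```

```bash
python3 - <<'E'
import cv2
p=cv2.imread("pics/top1.png");cv2.imwrite("pics/top1c.png",cv2.resize(p[120:320,270:470],None,fx=3,fy=3,interpolation=cv2.INTER_CUBIC))
E
```

```text
(no output)
```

View pics/top1c.png

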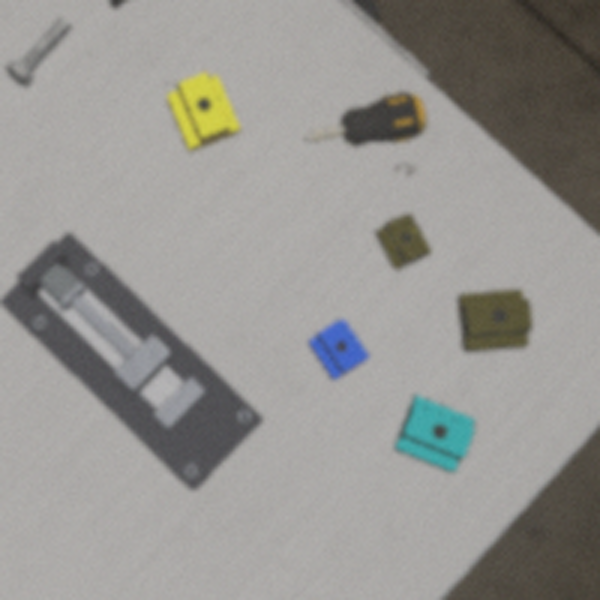

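View pics/side1.png

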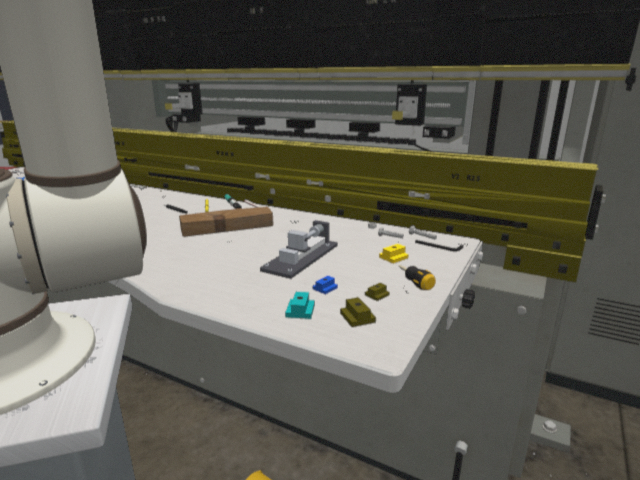

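Top crop: large olive block at (495,320), i.e. full picture (435,227), is the target. Look-alikes are small olive (405,201), blue (383,236), turquoise (415,264) and yellow (338,157). The fixture runs from its stop (330,253) to the barrel at upper left. Next I measure both.

```bash
cat > m.py <<'E'
from h import *
np.set_printoptions(precision=4,suppress=True)
for c in("top","side"):
    f=np.load(f"{c}.npz");X=cloud(c,f["d"]);ok=f["d"]>0
    hsv=cv2.cvtColor(f["p"],cv2.COLOR_RGB2HSV)
    tab=ok&(np.hypot(X[...,0]-.45,X[...,1]-.1)<.12)
    zz=X[...,2][tab];h,e=np.histogram(zz,np.arange(-.02,.07,.001));z0=e[h.argmax()]+.0005
    print(c,"table z",z0)
    for nm,ctr,r in(("blk",(.49,-.03),.045),("fix",(.475,.225),.14)):
        near=ok&(np.hypot(X[...,0]-ctr[0],X[...,1]-ctr[1])<r)
        if nm=="blk":
            m=near&(hsv[...,1]>90)&(hsv[...,2]<140)
            sets=[("all",m),("top",m&(X[...,2]-z0>.020)),("flange",m&(X[...,2]-z0>.005)&(X[...,2]-z0<.014))]
        else:
            m=near&(X[...,2]-z0>.005)&(X[...,2]-z0<.075)
            sets=[("all",m),("plate",m&(X[...,2]-z0<.014)),("jawtop",m&(X[...,2]-z0>.054)&(X[...,2]-z0<.066)),("stop",m&(X[...,2]-z0>.030)&(X[...,2]-z0<.038)),("bed",m&(X[...,2]-z0>.019)&(X[...,2]-z0<.025))]
        for s,k in sets:
            P=X[k]
            if len(P)<5: print(nm,s,len(P));continue
            rc=cv2.minAreaRect(P[:,:2].astype(np.float32)*1000)
            b=cv2.boxPoints(rc);e1,e2=b[1]-b[0],b[2]-b[1];L=e1 if np.hypot(*e1)>np.hypot(*e2) else e2
            print(nm,s,len(P),"mean",P.mean(0),"rect c",np.array(rc[0]),"sz",np.array(rc[1]),"long yaw",np.degrees(np.arctan2(L[1],L[0]))%180)
E
python3 m.py
```

```text
top table z 0.0005000000000000174
blk all 98 mean [ 0.493  -0.0314  0.0217] rect c [491.4885 -29.8184] sz [37.7959 32.1378] long yaw 89.45807
blk top 74 mean [ 0.4952 -0.031   0.0252] rect c [493.5983 -30.3622] sz [21.0315 37.507 ] long yaw 94.49885
blk flange 24 mean [ 0.4864 -0.0326  0.0107] rect c [491.4793 -30.7915] sz [35.0351 32.1378] long yaw 89.45809
fix all 3128 mean [0.467  0.2187 0.0208] rect c [484.1688 210.646 ] sz [241.5413 196.7   ] long yaw 64.003914
fix plate 1947 mean [0.4598 0.2113 0.0104] rect c [484.1688 210.646 ] sz [241.5413 196.7   ] long yaw 64.003914
fix jawtop 210 mean [0.4717 0.225  0.0594] rect c [491.4822 244.4991] sz [110.1037  37.8186] long yaw 45.52967
fix stop 160 mean [0.4442 0.1981 0.0342] rect c [480.4888 231.28  ] sz [139.7314  43.2403] long yaw 42.464787
fix bed 337 mean [0.4776 0.2294 0.0225] rect c [472.6064 193.9343] sz [201.4334  80.299 ] long yaw 74.11437
side table z -0.0004999999999999835
blk all 615 mean [ 0.4888 -0.039   0.0155] rect c [492.5517 -31.5856] sz [39.4298 45.639 ] long yaw 93.79868
blk top 246 mean [ 0.4918 -0.0346  0.0232] rect c [492.2418 -31.3338] sz [21.3044 44.9951] long yaw 94.41308
blk flange 263 mean [ 0.4859 -0.0409  0.0091] rect c [492.5536 -31.7791] sz [39.6875 44.9507] long yaw 93.06085
fix all 2075 mean [0.468  0.2093 0.0237] rect c [491.7244 196.9558] sz [188.6897 142.4458] long yaw 46.69889
fix plate 903 mean [0.4552 0.1914 0.0093] rect c [467.8383 220.2956] sz [189.0157  71.109 ] long yaw 44.545547
fix jawtop 122 mean [0.4676 0.2179 0.0574] rect c [492.0258 242.5232] sz [109.2432  35.4235] long yaw 43.780876
fix stop 207 mean [0.464  0.2118 0.0331] rect c [481.1102 233.7697] sz [144.7337  35.7718] long yaw 45.374195
fix bed 214 mean [0.4852 0.2313 0.0214] rect c [483.6716 231.7694] sz [147.0478  36.7717] long yaw 41.809067
```

```bash
python3 - <<'E'
from h import *
np.set_printoptions(precision=1,suppress=True)
y=np.radians(44.5);R=np.array([[np.cos(y),np.sin(y)],[-np.sin(y),np.cos(y)]])
for c in("top","side"):
    f=np.load(f"{c}.npz");X=cloud(c,f["d"])
    Q=((X[...,:2]-[.4535,.2063])@R.T)*1000;z=X[...,2]*1000
    box=(f["d"]>0)&(abs(Q[...,1])<60)&(Q[...,0]>-100)&(Q[...,0]<140)
    for n,k in(("plate",(z>6)&(z<14)),("jaw",(z>55)&(z<66)&(Q[...,0]<40)),("stop",(z>31)&(z<37)&(Q[...,0]<-12)),("bed",(z>19)&(z<25)&(abs(Q[...,0]+11)<8)),("bar",(z>25)&(Q[...,0]>30)&(Q[...,0]<110))):
        m=(box&k).astype(np.uint8)
        l,lab,st,_=cv2.connectedComponentsWithStats(m);m=lab==1+st[1:,4].argmax()
        P=Q[m].astype(np.float32);rc=cv2.minAreaRect(P)
        print(c,n,len(P),"c",np.array(rc[0]),"sz",np.array(rc[1]),rc[2],"x",np.percentile(P[:,0],[1,50,99]),"y",np.percentile(P[:,1],[1,50,99]),"z",np.median(z[m]))
E
```

```text
top plate 1878 c [21.3 -0.7] sz [190.6  71.4] 0.8803485631942749 x [-73.2  -0.3 113. ] y [-35.1   5.5  34.2] z 10.502430383159737
top jaw 167 c [ 7.5 -0.7] sz [16.9 37. ] 0.035472456365823746 x [-0.9  7.4 16. ] y [-17.4  -0.1  17.7] z 60.267491493167746
top stop 118 c [-26.3  -0.7] sz [13. 36.] 0.001835971255786717 x [-32.8 -25.7 -19.8] y [-18.5  -1.2  17.3] z 34.36717453165552
top bed 87 c [-10.4  -0.3] sz [14.7 25.1] 0.2330988049507141 x [-17.7 -10.2  -3. ] y [-12.8  -0.9  12.2] z 22.782622835324343
top bar 360 c [70.2  0.9] sz [35.7 79.4] 88.84966278076172 x [ 31.9  88.8 109.3] y [-16.4   0.7  17.9] z 48.4940137363286
side plate 859 c [20.  -0.1] sz [189.   71.1] 0.045555032789707184 x [-73.5 -29.9 112. ] y [-34.6 -16.1  32.7] z 9.557779503391995
side jaw 93 c [ 7.9 -0.1] sz [20.  35.1] 2.4403834342956543 x [-1.4  3.8 17.8] y [-17.5  -2.5  16.8] z 59.06524766710994
side stop 69 c [-25.5  -0.8] sz [35.2 14. ] 88.26792907714844 x [-32.6 -27.7 -18.3] y [-18.2  -0.   16.7] z 33.147641266525824
side bed 7 c [ -5.9 -12. ] sz [8.5 3.9] 31.429201126098633 x [-10.5  -5.3  -3.4] y [-13.1 -11.8  -8.2] z 20.797106587526624
side bar 287 c [75.9  1.2] sz [67.5 37.4] 0.24053311347961426 x [ 46.8  96.6 109.4] y [-17.2  -4.3  17.8] z 43.4604012600821
```

servo_tool --moves '[[[0,0,5.5],[0,0,0],78],[[0,0,5.5],[0,0,0],78],[[0,0,0],[0.026,-0.035,0],78],[[0,0,0],[0.026,-0.035,0],78],[[0,0,0],[0.026,-0.035,0],78],[[0,0,0],[0.026,-0.035,0],78],[[0,0,0],[0.026,-0.035,0],78],[[0,0,0],[0.026,-0.035,0],78],[[0,0,0],[0.026,-0.035,0],78],[[0,0,0],[0.026,-0.035,0],78],[[0,0,0],[0.026,-0.035,0],78],[[0,0,0],[0.026,-0.035,0],78]]' --force 50

```text
time: 1.8
ee_pos: [0.3781, -0.162, 0.2007]
tcp_rot: [180.0, -0.0, 4.0]
wrist_force: [0.4, -0.1, 0.0]
opening: 0.0668
grasp_force: 0.0
```

servo_tool --moves '[[[0,0,0],[0.031,-0.0307,0],78],[[0,0,0],[0.031,-0.0307,0],78],[[0,0,0],[0.031,-0.0307,0],78],[[0,0,0],[0.0306,-0.0307,0],78],[[0,0,0],[0,0,0.045],78],[[0,0,0],[0,0,0.045],78],[[0,0,0],[0,0,0.045],78],[[0,0,0],[0,0,0.02],78],[[0,0,0],[0,0,0],78]]'

```text
time: 2.7
ee_pos: [0.4899, -0.0322, 0.0422]
tcp_rot: [-180.0, 0.3, 4.1]
wrist_force: [-0.5, -0.6, -0.6]
opening: 0.0665
grasp_force: 0.0
```

```bash
python3 - <<'E'
from h import *
print({k:get_obs()[k] for k in("ee_pos","tcp_rot","opening")})
p,d=camera("side");p2,_=camera("top")
a=cv2.resize(p[230:350,290:420],None,fx=4,fy=4)[:,:,::-1];b=cv2.resize(p2[185:265,390:470],None,fx=3,fy=3)[:,:,::-1]
a[:240,:240]=b[:240,:240]if 0 else a[:240,:240]
o=np.zeros((480,520+240,3),np.uint8);o[:,:520]=a;o[:240,520:]=b;cv2.imwrite("pics/g1.png",o)
E
```

```text
{'ee_pos': array([ 0.48985797, -0.03215321,  0.04222914]), 'tcp_rot': array([-179.95687283,    0.31083838,    4.0622317 ]), 'opening': 0.06651804031022733}
```

View pics/g1.png

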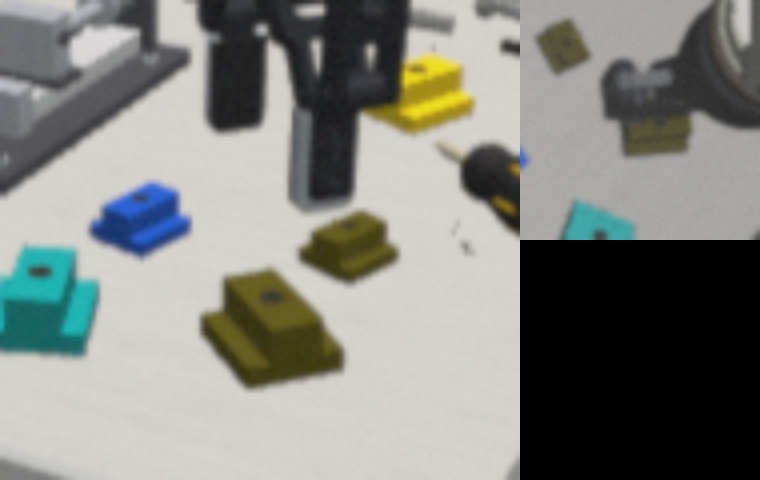

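```bash
python3 - <<'E'
from h import *
o=get_obs();print(o["time"],o["ee_pos"],o["qd"])
for X in([.49,-.032,.042],[.4875,-.065,.05],[.492,.001,.05],[.492,-.031,.024]):
    for c,o,f in(("side",(290,230),4),("top",(390,185),3)): print(c,X,(px(c,np.array(X))-o)*f)
p,_=camera("side");cv2.imwrite("pics/g2.png",cv2.resize(p[180:350,270:440],None,fx=3.5,fy=3.5)[:,:,::-1])
E
```

```text
2.8 [ 0.4922996  -0.03239779  0.04628163] [-0.10929526 -0.83380816  1.87049101  0.17032951 -0.07019119  0.11215951]
side [0.49, -0.032, 0.042] [266.31988726 257.43554263]
top [0.49, -0.032, 0.042] [145.54195184 118.47368354]
side [0.4875, -0.065, 0.05] [293.91732358 279.95964355]
top [0.4875, -0.065, 0.05] [198.3258322 119.3880395]
side [0.492, 0.001, 0.05] [241.20704063 200.07518424]
top [0.492, 0.001, 0.05] [ 98.91686918 114.05321088]
side [0.492, -0.031, 0.024] [268.92187189 298.3909351 ]
top [0.492, -0.031, 0.024] [137.27634465 120.26485824]
```

View pics/g2.png

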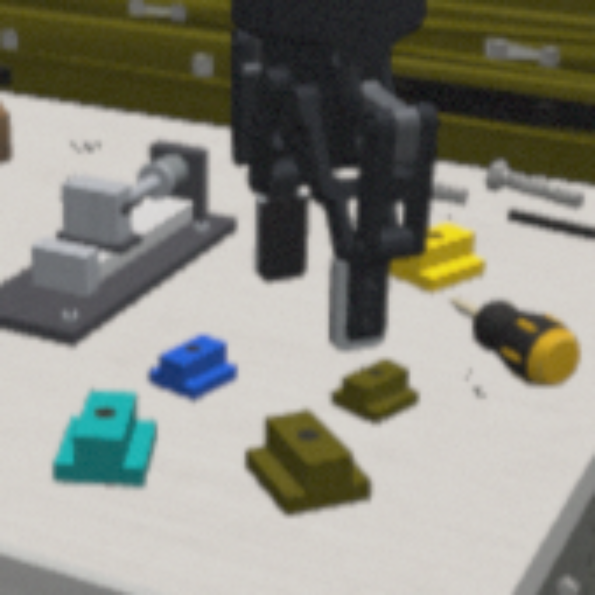

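Side view: the fingers (crop (355,345) is the near tip) look farther back and higher than the block (crop (305,450)). I'll get the tip in 3D from depth.

```bash
python3 - <<'E'
from h import *
np.set_printoptions(precision=4,suppress=True)
o=get_obs();print(o["ee_pos"],o["tcp_rot"],o["opening"],o["q"])
p,d=camera("side");X=cloud("side",d)
for (u,v) in((368,275),(376,273),(368,265),(376,260),(350,255),(350,245)): print((u,v),d[v,u],X[v,u],p[v,u])
p,d=camera("top");X=cloud("top",d)
m=(d>0)&(X[...,2]>.02)&(X[...,2]<.3)&(np.hypot(X[...,0]-.5,X[...,1]+.03)<.12)
for a,b in((.02,.03),(.04,.07),(.07,.1),(.1,.14),(.14,.2)):
    k=m&(X[...,2]>a)&(X[...,2]<b);P=X[k]
    if len(P): print(a,b,len(P),P.min(0),P.max(0),np.median(P,0))
E
```

```text
[ 0.493  -0.0324  0.0471] [179.9843  -0.1206   4.0515] 0.06647177441155797 [ -3.7663  -2.9974 -14.9598  77.9159   0.0008 172.1822]
(368, 275) 0.5968183 [ 0.4892 -0.0732  0.0921] [101 106 107]
(376, 273) 0.59282863 [ 0.4984 -0.0786  0.0963] [42 42 47]
(368, 265) 0.5920637 [ 0.4889 -0.0725  0.1067] [105 107 109]
(376, 260) 0.5867157 [ 0.4978 -0.0777  0.115 ] [46 46 48]
(350, 255) 0.6621654 [ 0.4899 -0.0003  0.0925] [35 32 34]
(350, 245) 0.6550405 [ 0.4891 -0.0013  0.1091] [36 35 37]
0.02 0.03 444 [ 0.3962 -0.0544  0.02  ] [0.5592 0.0878 0.0299] [0.4266 0.003  0.0246]
0.07 0.1 7 [ 0.4813 -0.0012  0.0873] [0.4852 0.0087 0.0984] [0.4829 0.0039 0.0957]
0.1 0.14 56 [ 0.4763 -0.0022  0.1002] [0.5007 0.0303 0.1399] [0.4827 0.0068 0.1355]
0.14 0.2 440 [ 0.4729 -0.0153  0.1401] [0.5086 0.0345 0.1996] [0.4859 0.0155 0.1854]
```

servo_tool --moves '[[[0,0,0],[0,0,0.01],78],[[0,0,0],[0,0,0.01],78],[[0,0,0],[0,0,0],78]]'

```text
time: 3.25
ee_pos: [0.4911, -0.0323, 0.0237]
tcp_rot: [-180.0, 0.1, 4.1]
wrist_force: [1.0, 0.4, -0.0]
opening: 0.0672
grasp_force: 0.0
```

```bash
python3 - <<'E'
from h import *
np.set_printoptions(precision=4,suppress=True)
o=get_obs();print(o["ee_pos"],o["tcp_rot"],o["opening"],o["wrist_force"])
p,d=camera("side");X=cloud("side",d)
near=(d>0)&(abs(X[...,0]-.49)<.03)
for y0,y1 in((-.09,-.055),(-.01,.03)):
    k=near&(X[...,1]>y0)&(X[...,1]<y1)&(X[...,2]>.03)&(X[...,2]<.12)&(p.max(-1)<130);P=X[k];print(len(P),np.percentile(P[:,2],[0,1,3,5,10]),np.percentile(P,[2,98],axis=0))
cv2.imwrite("pics/g3.png",cv2.resize(p[230:350,290:420],None,fx=4,fy=4)[:,:,::-1])
E
```

```text
[ 0.4911 -0.0323  0.0237] [-179.9825    0.132     4.0546] 0.06722860736092343 [ 1.0138  0.4397 -0.0205]
515 [0.0607 0.0617 0.0631 0.0644 0.069 ] [[ 0.4827 -0.0853  0.0627]
 [ 0.5049 -0.0671  0.1186]]
528 [0.0625 0.0634 0.0648 0.066  0.0691] [[ 0.4762 -0.0043  0.064 ]
 [ 0.5004  0.0243  0.1185]]
```

View pics/g3.png

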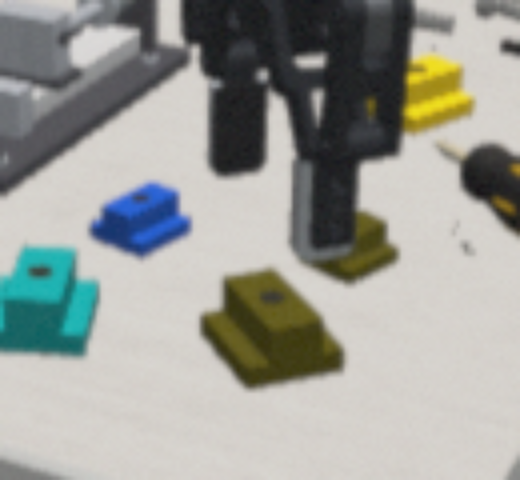

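Both the picture and the depth put the fingertips at z≈0.061, while the reported TCP is 0.024. I'll go down in guarded steps and trust the view for height.

servo_tool --moves '[[[0,0,0],[0,0,0.01],78],[[0,0,0],[0,0,0.008],78],[[0,0,0],[0,0,0],78],[[0,0,0],[0,0,0],78]]'

```text
time: 3.7
ee_pos: [0.4919, -0.0323, 0.0071]
tcp_rot: [-180.0, 0.0, 4.1]
wrist_force: [-0.4, -0.1, 0.3]
opening: 0.0669
grasp_force: 0.0
```

```bash
cat > tip.py <<'E'
from h import *
np.set_printoptions(precision=4,suppress=True)
o=get_obs();print(o["time"],o["ee_pos"],o["tcp_rot"],o["opening"],o["wrist_force"],o["q"])
p,d=camera("side");X=cloud("side",d)
near=(d>0)&(abs(X[...,0]-.49)<.03)
hsv=cv2.cvtColor(p,cv2.COLOR_RGB2HSV)
for y0,y1 in((-.09,-.055),(-.01,.03)):
    k=near&(X[...,1]>y0)&(X[...,1]<y1)&(X[...,2]>.003)&(X[...,2]<.12)&(p.max(-1)<130)&(hsv[...,1]<90);P=X[k];print(len(P),np.percentile(P[:,2],[0,1,3,5,10]),np.percentile(P,[2,98],axis=0))
E
python3 tip.py
```

```text
3.7 [ 0.4919 -0.0323  0.0071] [-179.9934    0.0324    4.0564] 0.06686873037333207 [-0.4205 -0.1385  0.3462] [ -3.7626  -1.9842 -18.4637  73.5535   0.0022 172.181 ]
643 [0.0454 0.0472 0.0508 0.052  0.0558] [[ 0.478  -0.0881  0.0487]
 [ 0.5049 -0.0572  0.1185]]
605 [0.0061 0.0468 0.048  0.05   0.0539] [[ 0.4743 -0.0088  0.0474]
 [ 0.5006  0.0262  0.1178]]
```

servo_tool --moves '[[[0,0,0],[0,0,0.006],78],[[0,0,0],[0,0,0.006],78],[[0,0,0],[0,0,0],78],[[0,0,0],[0,0,0],78]]'

```text
time: 4.15
ee_pos: [0.4919, -0.0324, -0.0048]
tcp_rot: [-180.0, 0.0, 4.1]
wrist_force: [0.1, 0.1, -0.2]
opening: 0.0663
grasp_force: 0.0
```

```bash
python3 tip.py; python3 - <<'E'
from h import *
p,_=camera("side");cv2.imwrite("pics/g4.png",cv2.resize(p[230:350,290:420],None,fx=4,fy=4)[:,:,::-1])
E
```

```text
4.15 [ 0.4919 -0.0324 -0.0048] [-179.9965    0.0226    4.0563] 0.06634329455234017 [ 0.1392  0.1075 -0.2333] [ -3.7636  -1.6048 -19.4444  72.1833   0.0004 172.18  ]
750 [0.033  0.0346 0.0372 0.0401 0.0445] [[ 0.4781 -0.0889  0.0358]
 [ 0.5045 -0.057   0.1185]]
642 [0.0081 0.0347 0.0367 0.0385 0.042 ] [[ 0.4743 -0.0088  0.0358]
 [ 0.5011  0.0276  0.1163]]
```

View pics/g4.png

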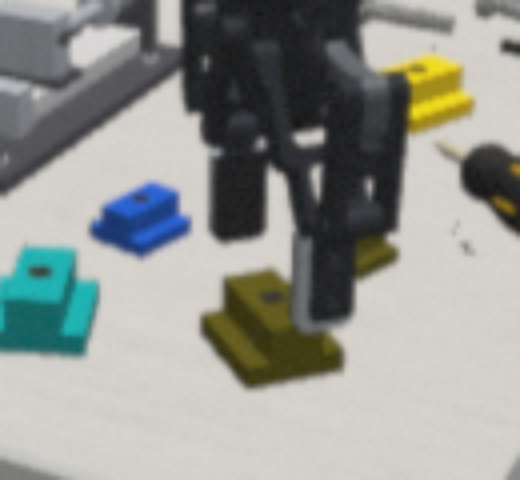

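servo_tool --moves '[[[0,0,0],[0,0,0.008],78],[[0,0,0],[0,0,0.008],78],[[0,0,0],[0,0,0.005],78],[[0,0,0],[0,0,0],78],[[0,0,0],[0,0,0],78]]'

```text
time: 4.75
ee_pos: [0.4919, -0.0323, -0.0258]
tcp_rot: [-180.0, 0.0, 4.1]
wrist_force: [0.1, -0.2, 0.3]
opening: 0.0662
grasp_force: 0.0
```

```bash
python3 tip.py; python3 - <<'E'
from h import *
p,_=camera("side");cv2.imwrite("pics/g5.png",cv2.resize(p[270:350,320:400],None,fx=6,fy=6)[:,:,::-1])
E
```

```text
4.75 [ 0.4919 -0.0323 -0.0258] [-179.9989    0.0233    4.0574] 0.06620476658324743 [ 0.1463 -0.1922  0.2963] [ -3.7608  -0.8263 -21.0727  69.7769  -0.0021 172.1818]
960 [0.0137 0.0161 0.0198 0.0222 0.0268] [[ 0.4779 -0.0888  0.0184]
 [ 0.5042 -0.0561  0.1187]]
628 [0.0116 0.0178 0.021  0.0225 0.0264] [[ 0.4744 -0.0087  0.0197]
 [ 0.5003  0.0284  0.1089]]
```

View pics/g5.png

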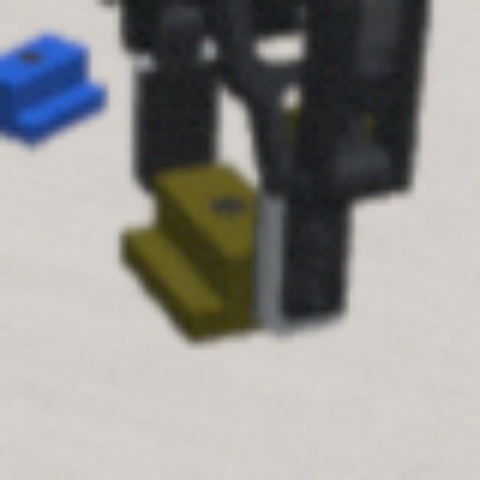

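servo_tool --moves '[[[0,0,0],[0,0,0.003],78],[[0,0,0],[0,0,0],45],[[0,0,0],[0,0,0],30],[[0,0,0],[0,0,0],30],[[0,0,0],[0,0,0],30],[[0,0,0],[0,0,0],30]]' --force 60

```text
time: 5.45
ee_pos: [0.4923, -0.0324, -0.0283]
tcp_rot: [180.0, -0.0, 4.1]
wrist_force: [-0.5, 0.0, 4.1]
opening: 0.043
grasp_force: 62.4
```

servo_tool --moves '[[[0,0,0],[0,0,-0.015],30],[[0,0,0],[0,0,-0.04],30],[[0,0,0],[0,0,-0.04],30],[[0,0,-8.2],[0,0,0],30],[[0,0,-8.2],[0,0,0],30],[[0,0,-8.2],[0,0,0],30],[[0,0,-8.2],[0,0,0],30],[[0,0,-8.1],[0,0,0],30],[[0,0,0],[0,0,0],30],[[0,0,0],[0,0,0],30]]'

```text
time: 6.45
ee_pos: [0.4918, -0.0324, 0.066]
tcp_rot: [-180.0, 0.0, 44.7]
wrist_force: [-0.1, -0.1, -2.1]
opening: 0.0429
grasp_force: 61.9
```

```bash
cat > go.py <<'E'
from h import *
import sys
o=get_obs();print(o["time"],o["ee_pos"],o["tcp_rot"],o["opening"],o["grasp_force"],o["wrist_force"])
S=np.array([.4541,.2063]);y=np.radians(44.9);e=np.array([[np.cos(y),np.sin(y)],[-np.sin(y),np.cos(y)]])
print("seat frame mm",e@(o["ee_pos"][:2]-S)*1000)
p=np.radians(o["tcp_rot"][2]);T=np.array([[np.cos(p),np.sin(p)],[np.sin(p),-np.cos(p)]])
tgt=S+e.T@[float(sys.argv[1])/1000,0]
print("tool shift",T@(tgt-o["ee_pos"][:2]))
E
python3 go.py -34
```

```text
6.45 [ 0.49184107 -0.03237098  0.06600743] [-1.79972024e+02  2.78913692e-02  4.47151745e+01] 0.04293145291331104 61.85176687511557 [-0.1375603  -0.07645071 -2.07871944]
seat frame mm [-141.73755708 -195.70051431]
tool shift [ 0.1071057  -0.19604704]
```

servo_tool --moves '[[[0,0,0],[0.0178,-0.0327,0],30],[[0,0,0],[0.0178,-0.0327,0],30],[[0,0,0],[0.0178,-0.0327,0],30],[[0,0,0],[0.0178,-0.0327,0],30],[[0,0,0],[0.0178,-0.0327,0],30],[[0,0,0],[0.0178,-0.0327,0],30],[[0,0,0],[0,0,0.02],30],[[0,0,0],[0,0,0],30],[[0,0,0],[0,0,0],30]]'

```text
time: 7.35
ee_pos: [0.4287, 0.1816, 0.0463]
tcp_rot: [-180.0, 0.1, 44.8]
wrist_force: [-0.9, 0.6, -1.3]
opening: 0.043
grasp_force: 61.8
```

```bash
python3 go.py -34; python3 - <<'E'
from h import *
np.set_printoptions(precision=1,suppress=True)
S=np.array([.4541,.2063]);y=np.radians(44.9);e=np.array([[np.cos(y),np.sin(y)],[-np.sin(y),np.cos(y)]])
for c in("side","top"):
    p,d=camera(c);X=cloud(c,d);Q=(X[...,:2]-S)@e.T*1000;z=X[...,2]*1000
    hsv=cv2.cvtColor(p,cv2.COLOR_RGB2HSV)
    m=(d>0)&(hsv[...,1]>90)&(hsv[...,2]<140)&(hsv[...,0]>20)&(hsv[...,0]<35)&(abs(Q)<60).all(-1)&(z>20)
    P=Q[m];print(c,len(P))
    if len(P)>10:print(np.percentile(np.c_[P,z[m]],[1,50,99],axis=0),cv2.minAreaRect(P.astype(np.float32)))
    if c=="side":
        jf=(d>0)&(abs(Q[...,1])<30)&(z>56)&(z<64)&(Q[...,0]>-5)&(Q[...,0]<25);P=Q[jf];print("jaw top y",np.percentile(P,[1,99],axis=0))
        cv2.imwrite("pics/p1.png",cv2.resize(p[170:310,230:370],None,fx=4,fy=4)[:,:,::-1])
E
```

```text
7.35 [0.42868927 0.1815971  0.04632335] [-1.79983077e+02  5.84356843e-02  4.48426419e+01] 0.043011782518925686 61.84907126444159 [-0.89989203  0.5650537  -1.3209773 ]
seat frame mm [-35.43651265   0.43866442]
tool shift [0.00143695 0.00043723]
side 363
[[-57.  -54.4  78. ]
 [-46.1  -2.3  90.9]
 [-23.3  38.5 216. ]] ((-38.53398895263672, -1.3399543762207031), (40.722354888916016, 119.16473388671875), 4.924314022064209)
jaw top y [[ -0.7 -17.5]
 [ 14.9   0.2]]
top 0
```

View pics/p1.png

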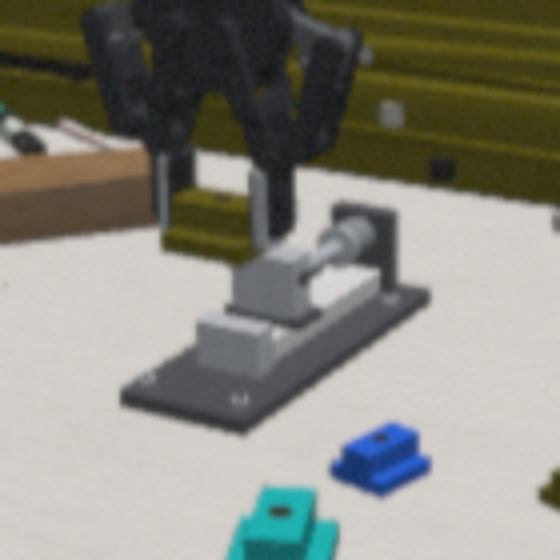

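Held block visible at crop (210,225), about 15 mm above the jaw's top and behind it, with the stop at (235,340). I check its lateral offset with the background removed.

```bash
cat > blk.py <<'E'
from h import *
np.set_printoptions(precision=1,suppress=True)
S=np.array([.4541,.2063]);y=np.radians(44.9);e=np.array([[np.cos(y),np.sin(y)],[-np.sin(y),np.cos(y)]])
p,d=camera("side");X=cloud("side",d);Q=(X[...,:2]-S)@e.T*1000;z=X[...,2]*1000
hsv=cv2.cvtColor(p,cv2.COLOR_RGB2HSV)
b=(d>0)&(abs(Q)<70).all(-1)&(z>20)&(z<115)
ol=b&(hsv[...,1]>90)&(hsv[...,2]<140)&(hsv[...,0]>20)&(hsv[...,0]<35)
P=np.c_[Q[ol],z[ol]];print("olive",len(P),np.percentile(P,[1,5,50,95,99],axis=0),cv2.minAreaRect(P[:,:2].astype(np.float32)))
gr=b&(p.max(-1)>85)&(hsv[...,1]<40)&(z>72)&(Q[...,0]<-5)
for n,k in(("near",Q[...,1]<0),("far",Q[...,1]>0)):
    P=np.c_[Q[gr&k],z[gr&k]]
    if len(P)>3:print(n,len(P),np.percentile(P,[5,50,95],axis=0))
E
python3 blk.py
```

```text
olive 330 [[-56.6 -23.7  78.5]
 [-55.4 -22.3  80. ]
 [-46.2  -2.2  89.9]
 [-31.8  18.2  99.4]
 [-27.6  19.7  99.9]] ((-41.122901916503906, -2.1183929443359375), (46.62071228027344, 31.92275047302246), 88.32320404052734)
near 96 [[-54.3 -36.1  75.9]
 [-44.5 -28.9  90.7]
 [-27.9 -10.4 112.4]]
far 48 [[-55.4   7.7  76.2]
 [-45.5  23.   99.2]
 [-24.2  26.6 112.7]]
```

servo_tool --moves '[[[0,0,0],[0,-0.0015,0.012],30],[[0,0,0],[0,0,0.012],30],[[0,0,0],[0,0,0.0125],30],[[0,0,0],[0,0,0],30],[[0,0,0],[0,0,0],30]]'

```text
time: 8.0
ee_pos: [0.4276, 0.1828, 0.0094]
tcp_rot: [-180.0, 0.1, 44.9]
wrist_force: [-0.8, -0.2, -0.8]
opening: 0.043
grasp_force: 61.9
```

```bash
sed -i 's/(z>72)/(z>45)/' blk.py; python3 go.py 5; python3 blk.py; python3 - <<'E'
from h import *
p,d=camera("side");np.savez("s2.npz",p=p,d=d);cv2.imwrite("pics/p2.png",cv2.resize(p[190:290,250:350],None,fx=5,fy=5)[:,:,::-1])
E
```

```text
8.0 [0.42756483 0.182791   0.00936352] [-1.79975001e+02  5.87052549e-02  4.49466362e+01] 0.04299129233612471 61.896170027248445 [-0.78341479 -0.16102145 -0.78417374]
seat frame mm [-35.39025075   2.07806549]
tool shift [0.04038855 0.00211094]
olive 327 [[-56.5 -21.4  40.5]
 [-55.7 -19.4  42.2]
 [-46.    0.3  52.1]
 [-30.5  20.4  61.8]
 [-26.6  21.6  62.4]] ((-36.92719268798828, 9.128410339355469), (65.00534057617188, 38.04792022705078), 35.71039962768555)
near 105 [[-48.8 -52.   48.1]
 [-45.3 -26.3  74.2]
 [-22.3 -15.8 111.9]]
far 67 [[-47.3  19.2  48.4]
 [-44.3  25.4  68.4]
 [-24.   34.8 100.4]]
```

View pics/p2.png

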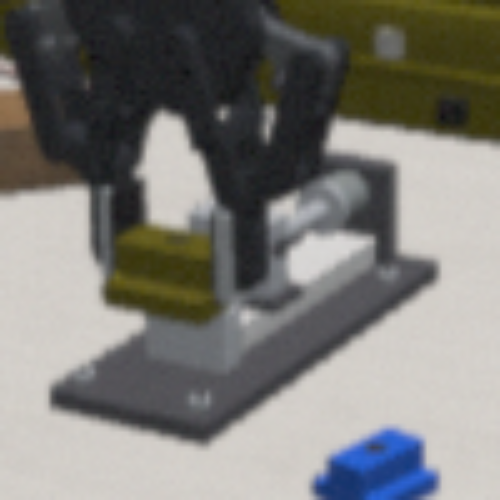

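The block's lateral span is -21.4 to 21.6 mm, so it is centred. The picture shows it just above the stop (crop (190,340)), clear of the jaw. Now I press the jaw back.

servo_tool --moves '[[[0,0,0],[0.007,0,0],30],[[0,0,0],[0.007,0,0],30],[[0,0,0],[0.007,0,0],30],[[0,0,0],[0.007,0,0],30],[[0,0,0],[0.007,0,0],30],[[0,0,0],[0.007,0,0],30],[[0,0,0],[0,0,0],30],[[0,0,0],[0,0,0],30]]'

```text
time: 8.9
ee_pos: [0.4574, 0.2124, 0.0096]
tcp_rot: [-180.0, 0.1, 45.0]
wrist_force: [-2.5, -4.2, 1.1]
opening: 0.0431
grasp_force: 62.2
```

```bash
python3 go.py 5; python3 blk.py
```

```text
8.9 [0.45741202 0.2124382  0.00956368] [-1.79999449e+02  1.01065562e-01  4.49569321e+01] 0.043070339887215515 62.22149726947464 [-2.52352241 -4.21691623  1.12246245]
seat frame mm [6.67881918 2.01007477]
tool shift [-0.00168082  0.00200841]
olive 303 [[-14.5 -22.1  40.9]
 [-13.6 -19.8  42.7]
 [ -4.1   0.4  53.2]
 [ 11.6  21.   62.2]
 [ 15.8  22.4 113.1]] ((4.485791206359863, 1.4707679748535156), (118.74140167236328, 40.02346420288086), 85.70526123046875)
near 9 [[-10.7 -25.4  57.1]
 [ -6.2 -21.2  93.9]
 [ -5.4 -18.  107.7]]
far 6 [[-6.8 23.9 54.2]
 [-5.9 26.5 68.3]
 [-5.3 45.5 89.6]]
```

servo_tool --moves '[[[0,0,0],[0,0,0.005],30],[[0,0,0],[0,0,0.005],30],[[0,0,0],[0,0,0.004],30],[[0,0,0],[0,0,0.001],30],[[0,0,0],[0,0,0],30],[[0,0,0],[0,0,0],30]]'

```text
time: 9.55
ee_pos: [0.4568, 0.2122, -0.0058]
tcp_rot: [-180.0, 0.1, 45.0]
wrist_force: [-3.9, -4.1, -1.3]
opening: 0.043
grasp_force: 62.0
```

```bash
python3 go.py 2; python3 blk.py
```

```text
9.55 [ 0.45680782  0.21216844 -0.00584997] [-1.79969340e+02  1.49694305e-01  4.49522489e+01] 0.04297265912115357 61.96360858652042 [-3.89989785 -4.06655326 -1.2868276 ]
seat frame mm [6.06042461 2.24547659]
tool shift [-0.00406247  0.00224177]
olive 254 [[-14.  -25.6  27. ]
 [-12.  -20.9  30.1]
 [ -4.    0.4  40.8]
 [ 13.6  21.3  46.6]
 [ 16.3  22.5 109.8]] ((6.492094993591309, 2.344676971435547), (127.53504943847656, 38.50360870361328), 85.36021423339844)
near 17 [[-10.3 -47.3  49.7]
 [ -5.7 -24.7  85.6]
 [ -5.1 -13.4 100. ]]
```

servo_tool --moves '[[[0,0,0],[-0.002,0,0],30],[[0,0,0],[-0.002,0,0.0003],30],[[0,0,0],[0,0,0.0003],30],[[0,0,0],[0,0,0],30]]'

```text
time: 10.0
ee_pos: [0.4542, 0.2095, -0.0061]
tcp_rot: [-180.0, 0.1, 45.0]
wrist_force: [-4.1, -3.9, 0.4]
opening: 0.043
grasp_force: 62.3
```

servo_tool --moves '[[[0,0,0],[0,0,0],56],[[0,0,0],[0,0,0],65],[[0,0,0],[0,0,0],75],[[0,0,0],[0,0,0],75],[[0,0,0],[0,0,0],75]]'

```text
time: 10.5
ee_pos: [0.455, 0.21, -0.0056]
tcp_rot: [180.0, -0.0, 45.0]
wrist_force: [-0.0, -0.1, 0.3]
opening: 0.0637
grasp_force: 0.0
```

```bash
python3 go.py 0; python3 blk.py
```

```text
10.5 [ 0.45499533  0.20998797 -0.0056178 ] [ 1.79997746e+02 -1.99988731e-02  4.49605935e+01] 0.06372438627899397 0.0 [-0.01935393 -0.08863665  0.3284877 ]
seat frame mm [3.23742633 1.98034719]
tool shift [-0.00323952  0.00197692]
olive 285 [[-18.3 -22.3  26.2]
 [-12.8 -21.6  29.5]
 [ -7.6  -6.6  41.1]
 [  9.2  18.7  46.6]
 [ 11.1  20.9  46.9]] ((2.757357597351074, 3.5565452575683594), (60.50937271118164, 35.579307556152344), 78.49745178222656)
near 60 [[-12.7 -38.6  46.8]
 [ -7.  -35.   66. ]
 [ -5.3  -6.2  99.8]]
far 29 [[-10.3   8.   46.8]
 [ -7.4  35.7  59.4]
 [ -5.7  38.1 100. ]]
```

servo_tool --moves '[[[0,0,0],[0,0,-0.015],75],[[0,0,0],[0,0,-0.03],75],[[0,0,0],[0,0,-0.045],75],[[0,0,0],[0,0,-0.045],75],[[0,0,0],[0,0,-0.045],75],[[0,0,0],[0,0.04,0],75],[[0,0,0],[0,0.04,0],75],[[0,0,0],[0,0.04,0],75],[[0,0,0],[0,0.04,0],75],[[0,0,0],[0,0.04,0],75],[[0,0,0],[0,0,0],75],[[0,0,0],[0,0,0],75]]'

```text
time: 11.75
ee_pos: [0.5963, 0.0677, 0.1747]
tcp_rot: [-180.0, 0.0, 44.9]
wrist_force: [-0.9, -0.0, 0.2]
opening: 0.064
grasp_force: 0.0
```

```bash
python3 go.py 0; sed -i 's/z<115/z<60/' blk.py; python3 blk.py; python3 - <<'E'
from h import *
np.set_printoptions(precision=1,suppress=True)
S=np.array([.4541,.2063]);y=np.radians(44.9);e=np.array([[np.cos(y),np.sin(y)],[-np.sin(y),np.cos(y)]])
ps={}
for c in("side","top"):
    p,d=camera(c);ps[c]=p;X=cloud(c,d);Q=(X[...,:2]-S)@e.T*1000;z=X[...,2]*1000
    b=(d>0)&(abs(Q)<60).all(-1);hsv=cv2.cvtColor(p,cv2.COLOR_RGB2HSV)
    ol=b&(hsv[...,1]>80)&(hsv[...,2]<140)&(z>20)
    t=ol&(z>42)
    j=b&(z>55)&(z<66)&(hsv[...,1]<60)&(Q[...,0]<45)&(abs(Q[...,1])<25)
    for n,k in(("olive",ol),("top",t),("jaw",j)):
        if k.sum()>5:print(c,n,k.sum(),np.percentile(Q[k],[1,99],axis=0).ravel(),np.percentile(z[k],[1,50,99]),np.array(cv2.minAreaRect(Q[k].astype(np.float32))[0]),cv2.minAreaRect(Q[k].astype(np.float32))[1:])
o=np.hstack([cv2.resize(ps["side"][200:290,260:350],(400,400)),cv2.resize(ps["top"][195:295,265:365],(400,400))]);cv2.imwrite("pics/f.png",o[:,:,::-1])
E
```

```text
11.75 [0.5963496  0.06765257 0.17474073] [-1.79984384e+02  3.48805675e-03  4.48647040e+01] 0.06404091005426513 0.0 [-0.88887196 -0.01991751  0.21738273]
seat frame mm [   2.89377857 -198.61945231]
tool shift [-0.00301613 -0.19861763]
olive 287 [[-17.6 -22.6  26.4]
 [-12.6 -21.7  28.5]
 [ -7.5  -8.5  40.3]
 [ 10.8  17.3  46.5]
 [ 16.5  19.3  46.9]] ((0.028379440307617188, -1.7045745849609375), (40.500205993652344, 43.518428802490234), 0.7762060165405273)
side olive 296 [-17.8 -22.3  21.1  20. ] [26.  40.4 47. ] [ 1.9 -0.7] ((44.887874603271484, 43.84904479980469), 3.8278353214263916)
side top 125 [-10.3 -22.1  12.6  20.3] [42.3 45.7 47.2] [ 1.1 -0.6] ((43.19737243652344, 23.69108772277832), 88.56600189208984)
side jaw 88 [ 20.2 -17.   38.5  18.6] [55.  59.  60.7] [30.   0.7] ((19.771411895751953, 36.53115463256836), 0.14138595759868622)
top olive 278 [-16.1 -18.4  18.6  20.7] [29.9 45.7 50.6] [1.2 1. ] ((34.92314147949219, 40.56819152832031), 0.2820994257926941)
top top 177 [ -9.2 -18.1  11.4  20.1] [44.  47.1 50.7] [0.9 1.4] ((21.44898796081543, 39.49751281738281), 0.7896808981895447)
top jaw 167 [ 20.9 -17.1  38.   17.8] [56.8 60.3 64.2] [29.5  0.2] ((17.186782836914062, 35.602882385253906), 0.059861257672309875)
```

View pics/f.png

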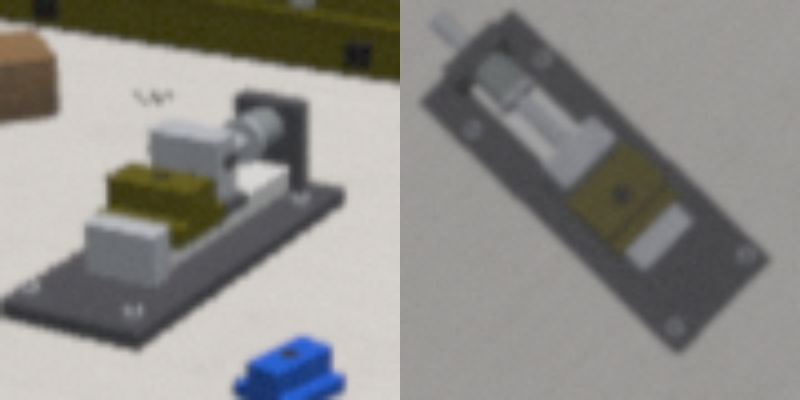

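The picture shows the block flat on the bed between the stop (side crop (125,245)) and the jaw (190,155). Its lateral offset is within about 1 mm, and the jaw travel is about 22 mm.

```bash
python3 -c "
from workcell import *
print(job_done())"
```

```text
the job is handed in; nothing more can be done
None
```

The large olive T-block is clamped and released in the fixture: it sits flat on the bed, within about 1 mm of centre, with the jaw holding it at about 22 mm of travel. The screwdriver and wooden packing piece were not touched, and the job was handed in at about 12 s.

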